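# Unload the vise, rest the block under the air nozzle, hold the dead-man valve open

## Task

Clean the finished aluminium block with air before it is weighed: pull the vise's sliding jaw wide open by its black knob, lift the block out and lay it gently, flat and centred, on the slotted rest between its two orange lips under the blue air nozzle, and let go of it. Then swing the red spring-return valve lever with the fingers all the way round to its stop and keep holding it there: the program finishes while the fingers still hold the lever fully open against its spring. Leave the jaw open and everything else on the bench where it stands.

Things in the scene. Friction and masses are not known exactly. Their poses are not given: they have to be found in the camera images.
- vise_jaw (a joint): The vise's sliding jaw, m: 0 = closed on the block, 0.040 = fully open. It grows as the jaw moves along the vise's own -x (see vise_bed); about 4 N of friction plus drag proportional to speed (25 N per m/s), and it stays where it is left.
- jaw_grip (a point): Grip point of the black upright knob (18 mm diameter, 52 to 86 mm above the bench, this point at 70 mm) on the sliding jaw's carriage; moves with the jaw, axes as the vise's. Below it a 12 mm stem stands on the 30 mm wide carriage, top 36 mm above the bench. The jaw itself (top at 52 mm) begins 33 mm to the +x side. Clear at both sides in y.
- vise_bed (a point): Point on the blue vise's bed under the middle of the block, 25 mm above the bench; x from the sliding to the fixed jaw, z up. Bed and jaws are 34 mm wide in y (feet at the bed's ends 74 mm, 8 mm high), so the block overhangs them by 6 mm at each end. Jaw faces at x = +20 and, closed, -20 mm. A lip on the sliding jaw overhangs the block's top by 4 mm, so it cannot be lifted until the jaw is back.
- block_center (a point): Centre of the finished part, a loose milled aluminium block 40 (x) by 46 (y) by 20 (z) mm with two drilled 10 mm through holes, about 0.09 kg. It starts clamped flat in the vise, axes as the vise's, its 46 mm ends free for the fingers.
- rest_top (a point): Centre of the slotted aluminium rest's top, 36 mm above the bench, 24 above the station's dark base plate. Rest 60 mm in x, 34 in y (the block's 46 mm side goes along y); orange lips, 5 mm high, at its x ends leave 50 mm for the block's 40. Axes are the station's: x towards the pipe, z up. Pipe at x = +110 mm, up to 115 mm above the bench; blue nozzle tip at x = +83 mm, 90 mm above the bench.
- valve_lever (a joint): Angle of the red lever of the spring-return (dead-man) ball valve, rad: 0 = shut, where the spring holds it; it grows clockwise seen from above, to the hard stop at 1.571 = fully open. The spring torque rises from 0.35 N m at 0 to 0.90 N m at the stop (about 3.3 to 8.6 N at lever_grip); let go, it swings back.
- lever_grip (a point): Point in the lever's red sleeve, 105 mm from the valve's axis, 124 mm above the bench; moves with the lever; its x axis points along the lever to the valve's axis. Sleeve 16 mm wide, 18 high (115 to 133 mm above the bench), from 55 to 135 mm off the axis. Shut, the lever points along the station's -x; open, along its +y, above the inlet pipe (pipe top 77 mm above the bench).
- valve_axis (a point): Point on the valve's upright axis at lever height (124 mm above the bench): 110 mm in x and 140 mm in y from rest_top, in the station's axes, which are also this point's. A pressure gauge (40 mm, reaching 115 mm above the bench) stands on the pipe 85 mm to the -y side of it.
- spare_nozzle: Bystander: loose brass nozzle, 22 mm diameter, 34 mm tall, standing on the station's base plate beneath the lever's reach; origin under its foot.
- deburr_brush: Bystander: loose hand brush, 130 mm long along its x, lying behind the fixed jaw of the vise; origin at its underside.
- weight_500: Bystander: steel calibration weight, 38 mm diameter, 66 mm tall; origin under its foot.
- weight_200: Bystander: steel calibration weight, 28 mm diameter, 49 mm tall; origin under its foot.
- spray_bottle: Bystander: clear spray bottle with blue trigger head, 70 mm diameter, 202 mm tall; origin under its foot.
- wash_bottle: Bystander: white wash bottle with red cap and bent spout, 76 mm diameter, 205 mm tall; origin under its foot.
- pliers: Bystander: pliers with blue and yellow handles, 160 mm long along its x, 12 mm high, lying flat; origin near the joint, at the underside.

How it is judged:
By the outcome, as a careful person would: the job done as asked, in the order asked, and still so for the second after the job is handed in, while the arm keeps its last pose, push and grip.
It also fails if it takes over 67 s, if anything falls off the work surface, if the arm or the gripper's body presses on something with over 40 N, if the wrist force passes 120 N, or if a joint passes its speed limit or range.

## Robot

A 6-joint arm with a two-finger parallel gripper is mounted at the origin on the work surface. World frame = base frame: x ahead of the robot, y to its left, z up, the work surface at z = 0. Lengths are in m, angles in rad, forces in N, time in s.
With the tool pointing down it reaches from about 0.25 to 0.775 m from the base axis. Payload 4 kg.
Tool frame: the origin (TCP) lies at the very end of the fingers, on their centre line; the grasp point (between the pads) lies 19 mm behind it; x points along the fingers, y is the direction in which the jaws open and shut, and the axes are right-handed (so a half turn about x gives the same grasp; the last joint's range is limited). The gripper opens to 94 mm and grips with 3 to 60 N. Pads are 16 mm wide; open, the fingers measure 119 mm over their backs; the gripper's body (75 mm by 177 mm) begins 78 mm behind the grasp point.
Start: joints at [-1.433, 0.087, 1.371, -0, 1.684, -0.103], TCP at [0.131, -0.534, 0.206] pointing down, gripper open.
Joint ranges: [-3.1, 3.1], [-0.76, 2.03], [0.27, 2.55], [-1.08, 4.22], [0.17, 2.65], [-2.57, 2.57]. Speed limits (rad/s): [2.79, 2.79, 3.14, 3.14, 3.14, 3.14].

## Interface

Orientations are given as [roll, pitch, yaw] about the fixed x, y, z axes, in that order (R = Rz(yaw) Ry(pitch) Rx(roll)).
In Python, from bench import robot gives the robot as it stands.
- The arm moves only by the tool carry_out, never from a script. Its argument "targets" is a list of rows, each a list of 5 numbers: the closure, from 0 (fully open) to 1 (shut), then the shift along the tool's x, y, z in cm, then the turn about the tool's x in degrees. In form: [[fingers, tx, ty, tz, turn], ...]. A call has 1 to 20 rows; each row shifts and turns the commanded pose from where the row before left it, along the tool's axes as they then stand; what a row does not reach is not made up. A row lasts 1/10 s, in which the tool goes at most 50 mm and 8.59 degrees, less where a joint would pass 70% of its speed; a pose out of reach is approached as far as the arm can. A call is refused whole if a number of a shift passes 5 or a number of a turn 8.59, either way. A call with a gripper value outside its range is refused whole. The fingers move at their own pace and stop on an object; the grip force is fixed at half the most. Time passes only in rows, so rows that do not move let the fingers close. It gives the time, the measured TCP pose, the force and the opening at its end, in the units of the state.
- robot.get_obs(): the state, without advancing time (a new reading comes with each control period).
- robot.snapshot(name): name is "scene" or "top" or "wrist"; returns a dict with "image" (400x640x3 uint8, red, green, blue), "camera_matrix" (3x3 intrinsics, pixels), "distortion" ([k1, k2, p1, p2, k3] as OpenCV has them; the pictures are not rectified), "pose" (4x4, takes a point from camera to world coordinates). Camera axes: x right, y up, looking along -z (the intrinsics and any distortion apply to the point x, -y, -z); pixel columns grow to the right and rows downward; lengths in m; the calibration is good to about 2 mm. A picture is of the moment at which its call begins. There is no depth.
- robot.close_job(): hands the job in, once; it reports no verdict.
The state is a dict: "time": time; "joint_positions": joint angles; "qvel": joint speeds; "joint_torque": joint torques, N m; "tool_pos": TCP position; "ee_rot": TCP orientation; "wrist_force": force on the tool from outside, world axes, zero at the start; "wrist_torque": the same for the moment, N m; "width": finger opening in m.
Only numpy, scipy, OpenCV 4.12 (cv2) and the standard library are available. Lean on these libraries where they do the work, as an engineer would, in place of code of your own. Each camera call takes 0.05 s, during which the arm holds its last target. There are 200 camera calls.

## Working session

There is one attempt and no reset: what is moved stays moved. The work goes in short steps, Python scripts to look and compute and a tool call to move; the robot and the scene stay as the last step left them, time stands still between calls to the robot, and variables do not carry over. Pictures are saved under pics/ and viewed, about 8 in all and at most 12, crops included, and the job is handed in when it is done.

Besides the shell and the picture viewer there is one more tool, called after "Request:" as name(argument=value, ...), one argument or row to a line, values as JSON. carry_out: Moves the arm, as the interface text tells. Its arguments: {"type":"object","properties":{"targets":{"type":"array","items":{"type":"array","items":{"type":"number"}}}},"required":["targets"]}

```bash
mkdir -p pics; ls; cat > h.py <<'E'
import numpy as np, cv2, json
from bench import robot
from scipy.spatial.transform import Rotation as R
def snap(name,fn):
    s=robot.snapshot(name); cv2.imwrite('pics/'+fn+'.png',cv2.cvtColor(s['image'],cv2.COLOR_RGB2BGR))
    np.savez('pics/'+fn+'.npz',K=s['camera_matrix'],d=s['distortion'],P=s['pose']); return s
def ray(fn,uv,z):
    s=np.load('pics/'+fn+'.npz'); p=cv2.undistortPoints(np.array([[uv]],float),s['K'],np.array(s['d'],float))[0,0]
    v=s['P'][:3,:3]@np.array([p[0],-p[1],-1]); o=s['P'][:3,3]; return o+v*(z-o[2])/v[2]
def proj(fn,X):
    s=np.load('pics/'+fn+'.npz'); X=np.atleast_2d(X); c=(X-s['P'][:3,3])@s['P'][:3,:3]; c=c*[1,-1,-1]
    return cv2.projectPoints(c,np.zeros(3),np.zeros(3),s['K'],np.array(s['d'],float))[0][:,0]
def st():
    o=robot.get_obs(); print({k:np.round(o[k],4).tolist() for k in o}); return o
E
python3 - <<'E'
from h import *
st()
for n in ['scene','top']: 
    s=snap(n,n+'0'); print(n,np.round(s['pose'],3).tolist(),s['camera_matrix'].tolist() if hasattr(s['camera_matrix'],'tolist') else s['camera_matrix'])
E
```

```text
pics
{'time': 0.0, 'joint_positions': [-1.4331, 0.088, 1.3722, 0.0, 1.6836, -0.1031], 'qvel': [0.0005, -0.0003, -0.0021, -0.002, 0.0018, 0.0003], 'joint_torque': [-0.0003, -34.0188, -30.2427, 0.0719, 0.0331, -0.0002], 'tool_pos': [0.1311, -0.5336, 0.2043], 'ee_rot': [-1.6854, 1.5686, 1.697], 'wrist_force': [-0.3143, 0.427, 0.342], 'wrist_torque': [-0.0366, 0.0354, -0.0076], 'width': 0.0937}
scene [[-0.536, -0.471, 0.701, 1.485], [0.844, -0.293, 0.449, 0.581], [-0.006, 0.832, 0.555, 0.809], [0.0, 0.0, 0.0, 1.0]] [[422.2874802519596, 0.0, 319.27772992208224], [0.0, 422.2874802519596, 194.7404793460566], [0.0, 0.0, 1.0]]
top [[0.023, 0.996, -0.09, 0.423], [-1.0, 0.022, -0.015, -0.004], [-0.013, 0.091, 0.996, 1.536], [0.0, 0.0, 0.0, 1.0]] [[380.2490975149517, 0.0, 316.1750701159316], [0.0, 380.2490975149517, 204.9517010384082], [0.0, 0.0, 1.0]]
```

View pics/top0.png

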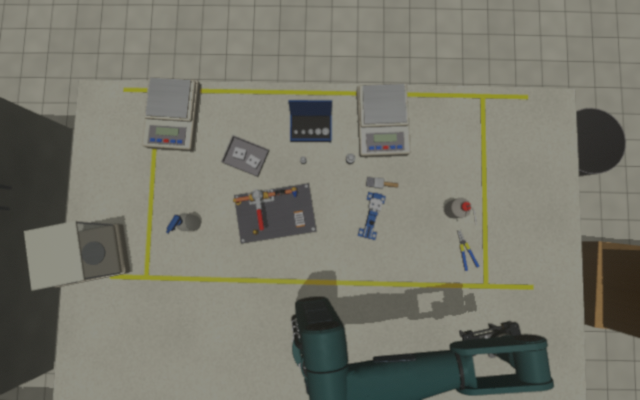

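View pics/scene0.png

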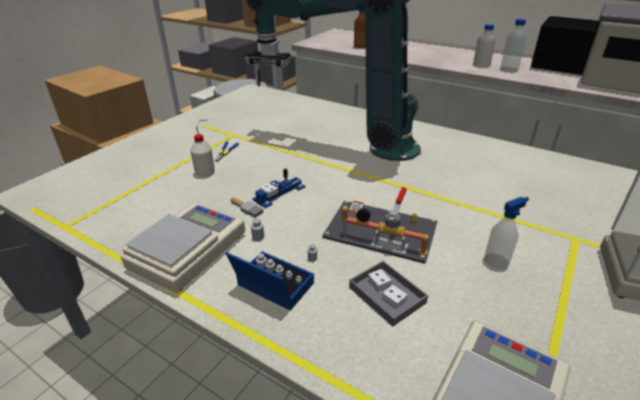

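The top picture shows the vise near (371,216), the station plate near (275,213) with the red lever at (260,215), and the brush at (381,183). The scene picture shows the knob near (286,174) and the lever near (400,198). I'll enlarge both.

```bash
python3 - <<'E'
import cv2,numpy as np
a=cv2.imread('pics/top0.png')[172:248,228:408]; a=cv2.resize(a,None,fx=4.4,fy=4.4,interpolation=cv2.INTER_CUBIC)
b=cv2.imread('pics/scene0.png')[160:260,225:445]; b=cv2.resize(b,None,fx=3.6,fy=2.6,interpolation=cv2.INTER_CUBIC) 
c=np.zeros((a.shape[0]+b.shape[0],800,3),np.uint8); c[:a.shape[0],:a.shape[1]]=a; c[a.shape[0]:,:b.shape[1]]=b
print(a.shape,b.shape); cv2.imwrite('pics/c0.png',c[:600])
E
```

```text
(334, 792, 3) (260, 792, 3)
```

View pics/c0.png

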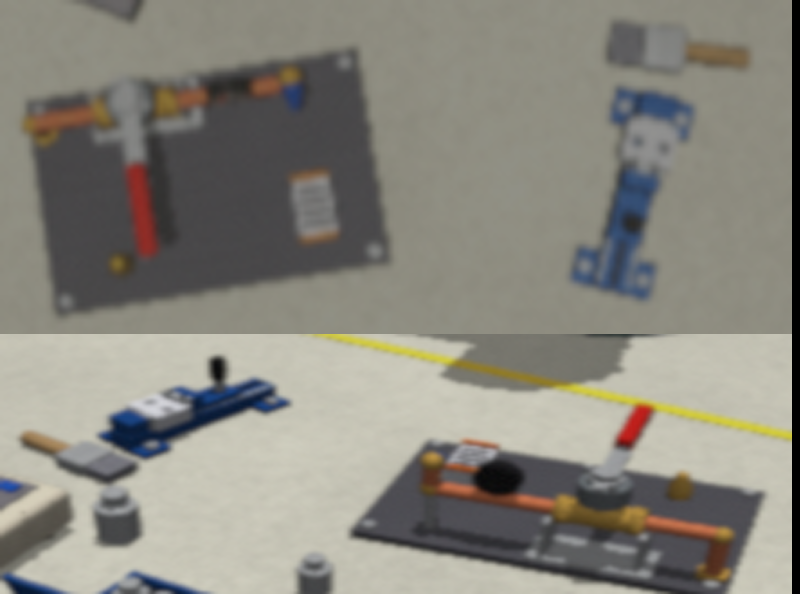

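Top crop: knob top at (633,222), block at (651,142), rest centre at (314,207), valve axis at (127,100), sleeve end at (148,255) and spare nozzle at (121,264). The station's +x points away from the robot, and so does the vise's.

```bash
python3 - <<'E'
from h import *
def t(cx,cy,z): return ray('top0',(228+cx/4.4-.4,172+cy/4.4-.4),z)
pts=dict(knobtop=(633,222,.086),block=(651,142,.055),foot1=(652,113,.008),foot2=(613,272,.008),rest=(314,207,.036),lipfar=(311,175,.041),lipnear=(318,239,.041),valve=(127,98,.14),sleeve_end=(148,254,.133),sleeve_in=(137,165,.133),pc1=(345,62,.012),pc2=(375,251,.012),pc3=(65,300,.012),pc4=(37,108,.012),nozz=(121,264,.046-.0),gauge=(228,87,.115))
P={k:t(*v) for k,v in pts.items()}
for k,v in P.items(): print(k,np.round(v,4))
yaw=lambda a,b:np.degrees(np.arctan2(*(P[b]-P[a])[[1,0]]))
print('station',yaw('lipnear','lipfar'),yaw('pc2','pc1'),yaw('pc3','pc4'),yaw('pc1','pc4')-90,yaw('pc2','pc3')-90, 'lever',yaw('sleeve_end','valve'),'vise',yaw('foot2','foot1'),yaw('knobtop','block'))
E
```

```text
knobtop [ 0.4943 -0.1944  0.086 ]
block [ 0.5672 -0.2137  0.055 ]
foot1 [ 0.5985 -0.2211  0.008 ]
foot2 [ 0.4522 -0.1869  0.008 ]
rest [0.5038 0.0852 0.036 ]
lipfar [0.5322 0.0883 0.041 ]
lipnear [0.475  0.0805 0.041 ]
valve [0.5866 0.2391 0.14  ]
sleeve_end [0.456  0.2177 0.133 ]
sleeve_in [0.5307 0.2297 0.133 ]
pc1 [0.6391 0.0617 0.012 ]
pc2 [0.4663 0.03   0.012 ]
pc3 [0.4153 0.3111 0.012 ]
pc4 [0.5905 0.3441 0.012 ]
nozz [0.4486 0.2553 0.046 ]
gauge [0.6008 0.157  0.115 ]
station 7.779562753462722 10.39003055989994 10.650748492525281 9.764437091723153 10.273174865422476 lever 9.284618427665977 vise -13.139332785070135 -14.855370181974086
```

```bash
cat >> h.py <<'E'
def axes():
    o=robot.get_obs(); M=R.from_euler('xyz',o['ee_rot']).as_matrix(); return o,M
def go(target,yaw):  # yaw of tool y in world deg: turn first, then shift
    o,M=axes(); y0=np.degrees(np.arctan2(M[1,1],M[0,1])); 
    turn=-((yaw-y0+90)%180-90); M2=M@R.from_euler('x',turn,degrees=True).as_matrix()
    print('t',o['time'],'tcp',np.round(o['tool_pos'],4),'x',np.round(M[:,0],3),'yaw_y',round(y0,2),'turn',round(turn,2),'shift after turn cm',np.round(M2.T@(np.array(target)-o['tool_pos'])*100,2),'q1,q6',np.round(o['joint_positions'][[0,5]] if hasattr(o['joint_positions'],'shape') else [o['joint_positions'][0],o['joint_positions'][5]],3))
E
python3 - <<'E'
from h import *
go((.494,-.194,.16),76.5)
print(ray('top0',(460,207),.2),ray('top0',(350,157),.05))
E
```

```text
t 0.1 tcp [ 0.1311 -0.5336  0.2044] x [-0.     0.002 -1.   ] yaw_y -76.2 turn 27.3 shift after turn cm [  4.5  -41.49 -27.36] q1,q6 [-1.433 -0.103]
[ 0.54847646 -0.49030478  0.2       ] [ 0.75226511 -0.11163229  0.05      ]
```

Request:
carry_out(
  targets=[
    [0,0,0,0,-8.5],
    [0,0,0,0,-8.5],
    [0,0,0,0,-8.5],
    [0,0,0,0,-8.5],
    [0,0,0,0,-8.5],
    [0,0,0,0,-8.5],
    [0,0,0,0,-8.5],
    [0,0,0,0,-8.5],
    [0,0,0,0,-8.5],
    [0,0,0,0,-8.5],
    [0,0,0,0,-8.5],
    [0,0,0,0,-8.5],
    [0,0,0,0,-8.5],
    [0,0,0,0,-8.5],
    [0,0,0,0,-8.5],
    [0,0,0,0,-8.5],
    [0,0,0,0,-8.5],
    [0,0,0,0,-8.2],
  ],
)

```text
time: 1.9
tool_pos: [0.1812, -0.5223, 0.203]
ee_rot: [-2.568, 1.528, -2.89]
wrist_force: [1.0, -1.1, 0.0]
width: 0.0939
```

```bash
python3 - <<'E'
from h import *
go((.455,-.186,.22),76.5)
E
```

```text
t 1.9 tcp [ 0.1812 -0.5223  0.203 ] x [-0.042 -0.011 -0.999] yaw_y 71.54 turn -4.96 shift after turn cm [-3.2  39.05 18.67] q1,q6 [-1.312 -2.565]
```

Request:
carry_out(
  targets=[
    [0,-0.3,3.9,1.9,0],
    [0,-0.3,3.9,1.9,0],
    [0,-0.3,3.9,1.9,0],
    [0,-0.3,3.9,1.9,0],
    [0,-0.3,3.9,1.9,0],
    [0,-0.3,3.9,1.9,0],
    [0,-0.3,3.9,1.9,0],
    [0,-0.3,3.9,1.9,0],
    [0,-0.3,3.9,1.9,0],
    [0,-0.3,3.9,1.9,0],
    [0,0,0,0,0],
    [0,0,0,0,0],
  ],
)

```text
time: 3.1
tool_pos: [0.4869, -0.2098, 0.2176]
ee_rot: [-2.567, 1.528, -2.884]
wrist_force: [-1.0, 0.1, -0.3]
width: 0.094
```

```bash
python3 - <<'E'
from h import *
go((.455,-.186,.22),76.5)
s=snap('wrist','w1'); print(np.round(s['pose'],3).tolist())
print(proj('w1',[[.4943,-.1944,.086],[.5672,-.2137,.045]]))
E
```

```text
t 3.1 tcp [ 0.4869 -0.2098  0.2176] x [-0.041 -0.011 -0.999] yaw_y 71.87 turn -4.63 shift after turn cm [-0.14  1.57 -3.67] q1,q6 [-0.495 -1.753]
[[0.312, -0.933, -0.18, 0.43], [0.95, 0.302, 0.084, -0.186], [-0.025, -0.197, 0.98, 0.4], [0.0, 0.0, 0.0, 1.0]]
[[340.28576337 200.94768977]
 [341.97003707 255.80394477]]
```

View pics/w1.png

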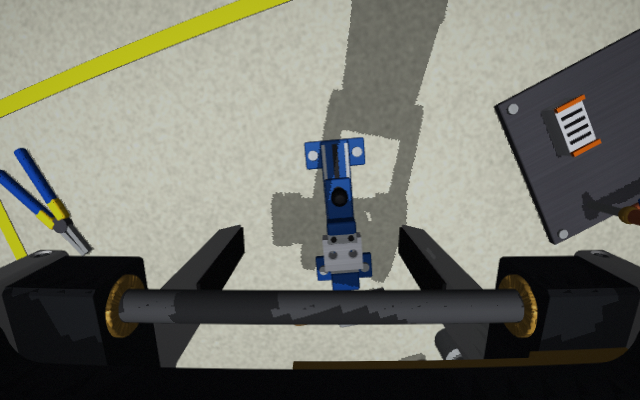

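The wrist picture shows the knob top near (340,197), the block at (343,252) and the feet holes at (313,155) and (358,152). This agrees with the predicted (340,201) and (342,256).

```bash
python3 - <<'E'
from h import *
r=lambda u,v,z:ray('w1',(u,v),z)
a,b=r(313,155.5,.008),r(357.5,152,.008); print(a,b,'yaw',np.degrees(np.arctan2(*(a-b)[[1,0]]))-90, 'mid',(a+b)/2)
print('knob',r(340,198,.086),r(340,198,.075))
c=cv2.imread('pics/w1.png'); c=cv2.resize(c[130:300,270:410],None,fx=4,fy=3.5,interpolation=cv2.INTER_CUBIC); cv2.imwrite('pics/w1c.png',c)
E
```

```text
[ 0.44486029 -0.21134638  0.008     ] [ 0.45787137 -0.15766693  0.008     ] yaw -193.62484896870563 mid [ 0.45136583 -0.18450666  0.008     ]
knob [ 0.49128824 -0.19375528  0.086     ] [ 0.49342224 -0.19402552  0.075     ]
```

View pics/w1c.png

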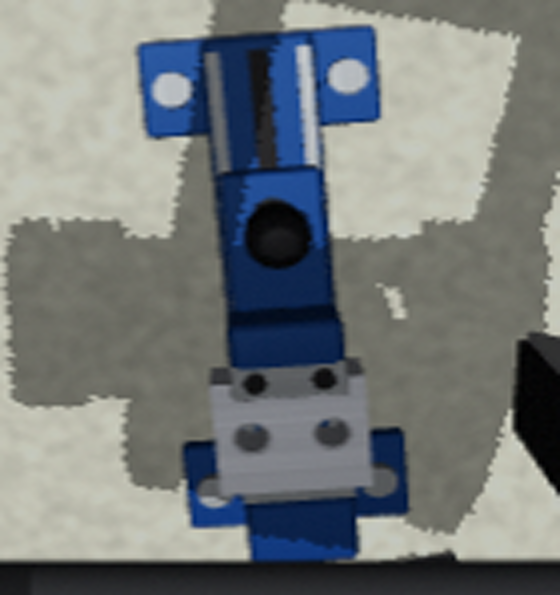

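```bash
python3 - <<'E'
from h import *
r=lambda u,v,z:ray('w1',(270+u/4-.4,130+v/3.5-.4),z)
a,b=r(220,497,.045),r(371,485,.045); y=np.radians(-13.6); m=(a+b)/2
print(a,b,np.linalg.norm(a-b),'block c',m-.02*np.array([np.cos(y),np.sin(y),0]))
k=r(278,234,.084); print('knob',k, 'block-knob in vise', R.from_euler('z',-y).apply(m-k)*1e3)
go((.493,-.194,.053),76.4)
E
```

```text
[ 0.58020403 -0.23982018  0.045     ] [ 0.58980116 -0.19501675  0.045     ] 0.045819777311682304 block c [ 0.56556337 -0.21271562  0.045     ]
knob [ 0.48985785 -0.19419652  0.084     ] block-knob in vise [ 97.93743484  -0.19829237 -39.        ]
t 3.15 tcp [ 0.4864 -0.2106  0.2177] x [-0.041 -0.011 -0.999] yaw_y 71.77 turn -4.63 shift after turn cm [16.41  2.1   0.86] q1,q6 [-0.496 -1.753]
```

Request:
carry_out(
  targets=[
    [0,0,0,0,-4.6],
    [0,0,2.0,0.7,0],
    [0,3,0,0,0],
    [0,3,0,0,0],
    [0,3,0,0,0],
    [0,3,0,0,0],
    [0,2,0,0,0],
    [0,2,0,0,0],
    [0,0.5,0,0,0],
    [0,0,0,0,0],
    [0,0,0,0,0],
  ],
)

```text
time: 4.25
tool_pos: [0.4922, -0.1955, 0.0539]
ee_rot: [-2.602, 1.531, -2.842]
wrist_force: [-0.1, 0.5, 0.5]
width: 0.0942
```

```bash
python3 - <<'E'
from h import *
go((.491,-.194,.052),76.4)
E
```

```text
t 4.25 tcp [ 0.4922 -0.1955  0.0539] x [-0.038 -0.012 -0.999] yaw_y 76.27 turn -0.13 shift after turn cm [ 0.19  0.12 -0.14] q1,q6 [-0.467 -1.793]
```

Request:
carry_out(
  targets=[
    [1,0.1,0.1,0,0],
    [1,0,0,0,0],
    [1,0,0,0,0],
    [1,0,0,0,0],
    [1,0,0,0,0],
    [1,0,0,0,0],
    [1,0,0,0,0],
    [1,0,0,0,0],
    [1,0,0,0,0],
    [1,0,0,0,0],
  ],
)

```text
time: 5.25
tool_pos: [0.4916, -0.1953, 0.0517]
ee_rot: [-2.553, 1.528, -2.791]
wrist_force: [-1.1, -7.2, -2.1]
width: 0.0177
```

```bash
python3 - <<'E'
from h import *
o,M=axes(); print(np.round(M,3).tolist(),o['width'])
y=np.radians(-13.6);d=-.04*np.array([np.cos(y),np.sin(y),0]); go(o['tool_pos']+d,76.4)
E
```

```text
[[-0.041, 0.236, 0.971], [-0.015, 0.971, -0.237], [-0.999, -0.024, -0.036]] 0.01771603037237479
t 5.25 tcp [ 0.4916 -0.1953  0.0517] x [-0.041 -0.015 -0.999] yaw_y 76.35 turn -0.05 shift after turn cm [ 0.14 -0.   -4.  ] q1,q6 [-0.464 -1.791]
```

Request:
carry_out(
  targets=[
    [1,0.02,0,-0.4,0],
    [1,0.01,0,-0.4,0],
    [1,0.02,0,-0.4,0],
    [1,0.01,0,-0.4,0],
    [1,0.02,0,-0.4,0],
    [1,0.01,0,-0.4,0],
    [1,0.02,0,-0.4,0],
    [1,0.01,0,-0.4,0],
    [1,0.02,0,-0.4,0],
    [1,0,0,-0.4,0],
    [1,0,0,-0.15,0],
    [1,0,0,0,0],
    [1,0,0,0,0],
  ],
)

```text
time: 6.55
tool_pos: [0.4526, -0.1863, 0.0517]
ee_rot: [-2.493, 1.531, -2.732]
wrist_force: [2.5, -6.9, -4.2]
width: 0.017
```

```bash
python3 - <<'E'
from h import *
o,M=axes(); print('moved mm',np.round((R.from_euler('z',13.6,degrees=True).apply(np.array(o['tool_pos'])-[.4916,-.1953,.0517]))*1e3,1), o['width'],np.round(o['wrist_force'],1),'tool frame',np.round(M.T@np.array(o['wrist_force']),1))
E
```

```text
moved mm [-40.   -0.4   0. ] 0.017013118361637086 [ 2.5 -6.9 -4.2] tool frame [ 4.3 -6.   4.2]
```

Request:
carry_out(
  targets=[
    [1,0,0,-0.15,0],
    [1,0,0,-0.15,0],
    [1,0,0,0,0],
    [1,0,0,0,0],
  ],
)

```text
time: 6.95
tool_pos: [0.4526, -0.1864, 0.0517]
ee_rot: [-2.372, 1.536, -2.611]
wrist_force: [9.7, -9.4, -11.1]
width: 0.0171
```

```bash
python3 - <<'E'
from h import *
o,M=axes(); print('moved mm',np.round((R.from_euler('z',13.6,degrees=True).apply(np.array(o['tool_pos'])-[.4916,-.1953,.0517]))*1e3,1), o['width'],np.round(o['wrist_force'],1),'tool frame',np.round(M.T@np.array(o['wrist_force']),1))
E
```

```text
moved mm [-40.   -0.5   0. ] 0.01714199193318135 [  9.7  -9.4 -11.1] tool frame [10.9 -6.6 11.9]
```

Request:
carry_out(
  targets=[
    [1,0,0,0.3,0],
    [0,0,0,0,0],
    [0,0,0,0,0],
    [0,0,0,0,0],
    [0,0,0,0,0],
    [0,0,0,0,0],
    [0,0,0,0,0],
    [0,0,0,0,0],
    [0,-3,0,0,0],
    [0,-3,0,0,0],
    [0,0,0,2,0],
    [0,0,0,3,0],
    [0,0,0,3,0],
    [0,0,0,2,0],
    [0,0,0,0,0],
  ],
)

```text
time: 8.45
tool_pos: [0.5526, -0.2071, 0.1074]
ee_rot: [-2.642, 1.53, -2.88]
wrist_force: [-0.1, 0.1, 0.2]
width: 0.094
```

```bash
python3 - <<'E'
from h import *
st()
go((.565,-.2133,.017),76.4)
E
```

```text
{'time': 8.45, 'joint_positions': [-0.4388, 0.2396, 1.3923, -0.0265, 1.5411, -1.7702], 'qvel': [-0.0044, -0.0459, 0.0546, -0.0059, 0.0294, -0.004], 'joint_torque': [0.0937, -38.7912, -29.9595, -0.091, -0.0093, 0.028], 'tool_pos': [0.5526, -0.2071, 0.1074], 'ee_rot': [-2.6418, 1.5298, -2.88], 'wrist_force': [-0.1012, 0.1171, 0.1615], 'wrist_torque': [0.0273, -0.1622, -0.0076], 'width': 0.094}
t 8.45 tcp [ 0.5526 -0.2071  0.1074] x [-0.04  -0.011 -0.999] yaw_y 76.38 turn -0.02 shift after turn cm [ 8.99 -0.14  1.67] q1,q6 [-0.439 -1.77 ]
```

Request:
carry_out(
  targets=[
    [0,0,-0.1,1.7,0],
    [0,3,0,0,0],
    [0,3,0,0,0],
    [0,2,0,0,0],
    [0,1,0,0,0],
    [0,0,0,0,0],
    [0,0,0,0,0],
    [0,0,0,0,0],
  ],
)

```text
time: 9.25
tool_pos: [0.5649, -0.2132, 0.0196]
ee_rot: [-2.58, 1.532, -2.819]
wrist_force: [0.2, -0.1, -0.1]
width: 0.0938
```

```bash
python3 - <<'E'
from h import *
print(np.round(robot.get_obs()['wrist_force'],1)); go((.565,-.2133,.017),76.4)
E
```

```text
[ 0.2 -0.1 -0.1]
t 9.25 tcp [ 0.5649 -0.2132  0.0196] x [-0.037 -0.012 -0.999] yaw_y 76.34 turn -0.06 shift after turn cm [ 0.26 -0.    0.02] q1,q6 [-0.439 -1.766]
```

Grip the block and lift it.

Request:
carry_out(
  targets=[
    [1,0.2,0,0,0],
    [1,0,0,0,0],
    [1,0,0,0,0],
    [1,0,0,0,0],
    [1,0,0,0,0],
    [1,0,0,0,0],
    [1,0,0,0,0],
    [1,0,0,0,0],
    [1,0,0,0,0],
  ],
)

```text
time: 10.15
tool_pos: [0.5638, -0.2127, 0.0157]
ee_rot: [-2.637, 1.53, -2.876]
wrist_force: [-0.3, 0.1, 0.4]
width: 0.046
```

```bash
python3 - <<'E'
from h import *
o=st()
go((.565,-.2133,.017),76.4)
E
```

```text
{'time': 10.15, 'joint_positions': [-0.4393, 0.3344, 1.4636, -0.0271, 1.3749, -1.7658], 'qvel': [0.0003, 0.0002, 0.0006, 0.0012, 0.0003, 0.0017], 'joint_torque': [-0.0592, -41.5153, -27.4984, -0.176, 0.151, 0.0008], 'tool_pos': [0.5638, -0.2127, 0.0157], 'ee_rot': [-2.6374, 1.5298, -2.8761], 'wrist_force': [-0.2618, 0.1124, 0.3854], 'wrist_torque': [0.1122, -0.1568, -0.0351], 'width': 0.046}
t 10.15 tcp [ 0.5638 -0.2127  0.0157] x [-0.04  -0.011 -0.999] yaw_y 76.35 turn -0.05 shift after turn cm [-0.14 -0.03  0.13] q1,q6 [-0.439 -1.766]
```

Request:
carry_out(
  targets=[
    [1,-0.5,0,-0.02,0],
    [1,-1,0,-0.04,0],
    [1,-1.5,0,-0.06,0],
    [1,-2,0,-0.08,0],
    [1,-3,0,0,0],
    [1,-3,0,0,0],
    [1,-3,0,0,0],
    [1,0,0,0,-8],
    [1,0,0,0,-8],
    [1,0,0,0,-7.6],
    [1,0,0,0,0],
  ],
)

```text
time: 11.25
tool_pos: [0.5677, -0.2109, 0.1574]
ee_rot: [-3.009, 1.532, -2.836]
wrist_force: [0.2, 0.2, -1.1]
width: 0.0457
```

```bash
python3 - <<'E'
from h import *
st()
a,b=ray('w1',(571.5,103.5),.041),ray('w1',(586,147),.041); print('rest from w1',(a+b)/2,np.linalg.norm(a-b),np.degrees(np.arctan2(*(b-a)[[1,0]])))
go((.504,.085,.14),100)
E
```

```text
{'time': 11.25, 'joint_positions': [-0.4339, 0.2484, 1.2812, -0.0265, 1.641, -2.1791], 'qvel': [-0.0001, 0.0049, 0.0046, 0.0021, -0.0035, 0.0957], 'joint_torque': [-0.0073, -40.8228, -30.2078, -0.1757, 0.1716, -0.6053], 'tool_pos': [0.5677, -0.2109, 0.1574], 'ee_rot': [-3.0089, 1.5315, -2.8359], 'wrist_force': [0.2474, 0.197, -1.0936], 'wrist_torque': [0.0775, -0.2068, -0.0407], 'width': 0.0457}
rest from w1 [0.50360268 0.08756419 0.041     ] 0.05347136419784818 8.545758416020176
t 11.25 tcp [ 0.5677 -0.2109  0.1574] x [-0.037 -0.012 -0.999] yaw_y 99.92 turn -0.08 shift after turn cm [ 1.63 30.25 -1.07] q1,q6 [-0.434 -2.179]
```

Request:
carry_out(
  targets=[
    [1,-1.5,2,0,0],
    [1,-1.5,4,-0.4,0],
    [1,0,4,-0.4,0],
    [1,0,4,-0.4,0],
    [1,0,4,-0.4,0],
    [1,0,4,-0.4,0],
    [1,0,4,-0.2,0],
    [1,0,3,0,0],
    [1,0,1,0,0],
    [1,0,0,0,0],
    [1,0,0,0,0],
  ],
)

```text
time: 12.35
tool_pos: [0.4954, 0.0809, 0.186]
ee_rot: [-3.022, 1.531, -2.85]
wrist_force: [0.4, -0.7, -1.1]
width: 0.0461
```

```bash
python3 - <<'E'
from h import *
go((.504,.085,.14),100)
snap('wrist','w2'); 
s=np.array([[.504,.086,.036]]);print(proj('w2',s))
E
```

```text
t 12.35 tcp [0.4954 0.0809 0.186 ] x [-0.038 -0.012 -0.999] yaw_y 99.88 turn -0.12 shift after turn cm [4.56 0.28 1.11] q1,q6 [ 0.055 -1.689]
[[324.41786977 204.35337444]]
```

View pics/w2.png

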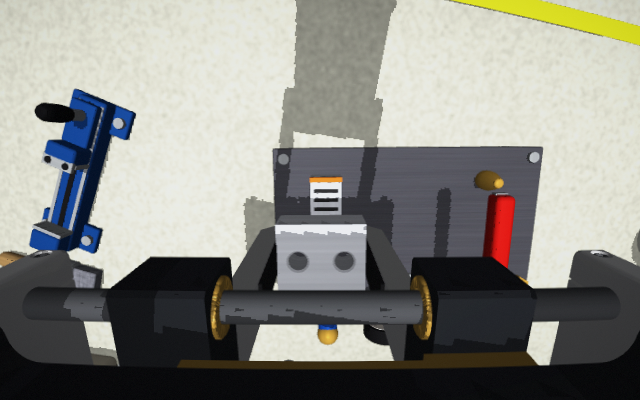

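The wrist picture shows the block held square and the vise open. The rest's near lip has its outer edge at v=177.5, from u=310 to 342; the plate's near edge runs (275,150)–(542,148), the nozzle is at (490,180) and the red sleeve at (499,230).

```bash
python3 - <<'E'
from h import *
r=lambda u,v,z:ray('w2',(u,v),z)
a,b=r(275,149.5,.012),r(542,147.5,.012); yw=np.degrees(np.arctan2(*(b-a)[[1,0]]))-90
c=R.from_euler('z',yw,degrees=True)
l,q=r(310,177.5,.041),r(342,177.5,.041); print('yaw',yw,'lip',l,q,np.linalg.norm(l-q),'rest',(l+q)/2+c.apply([.03,0,0]))
li=r(326,182.5,.041); print('inner',li, 'rest', li+c.apply([.025,0,0]))
# slots/rest side edges
e1,e2=r(311,205,.036),r(341,205,.036); print('sides',e1,e2,(e1+e2)/2,np.linalg.norm(e1-e2))
# block top front edge (z = TCP+.0193+.01)
o,M=axes(); z=o['tool_pos'][2]+.0193+.01
f,g=r(276,227,z),r(367,227,z); print('blk',f,g,np.linalg.norm(f-g)); e=(f+g)/2; print('block centre rel TCP in tool',M.T@(e-np.array(o['tool_pos'])))
# lever
for n,p in dict(sl=(487,203,.133),sr=(513,203,.133)).items(): print(n,r(*p))
print('nozz',r(490,181,.046))
E
```

```text
yaw 10.490334217324147 lip [0.47718859 0.06589721 0.041     ] [0.47143314 0.09901906 0.041     ] 0.03361817452124661 rest [0.50380944 0.08792022 0.041     ]
inner [0.47952718 0.08337958 0.041     ] rest [0.50410932 0.08793132 0.041     ]
sides [0.50720379 0.07178223 0.036     ] [0.50162059 0.10384075 0.036     ] [0.50441219 0.08781149 0.036     ] 0.03254105546252362
blk [0.48325502 0.05638098 0.215057  ] [0.47529118 0.1019945  0.215057  ] 0.0463035131490824
block centre rel TCP in tool [-0.02863287  0.00139821 -0.01730066]
sl [0.46153612 0.2060197  0.133     ]
sr [0.45798378 0.22646906 0.133     ]
nozz [0.44764646 0.25215488 0.046     ]
```

```bash
python3 - <<'E'
from h import *
o,M=axes(); M2=M@R.from_euler('x',-.4,degrees=True).as_matrix()
t=np.array([.504,.087,.046])-M2@[-.0193,0,.0015]; print(t); go(t+[0,0,.02],100.3); print(M2.T@[0,0,-1])
E
```

```text
[0.50177395 0.08651344 0.02677637]
t 12.4 tcp [0.4954 0.0804 0.1858] x [-0.039 -0.011 -0.999] yaw_y 99.84 turn -0.46 shift after turn cm [13.85  0.54  1.29] q1,q6 [ 0.054 -1.689]
[0.99917718 0.00432739 0.04032652]
```

Request:
carry_out(
  targets=[
    [1,0,0.5,0.73,-0.4],
    [1,2,0,0.08,0],
    [1,3,0,0.12,0],
    [1,3,0,0.12,0],
    [1,3,0.04,0.12,0],
    [1,2,0,0.08,0],
    [1,0.8,0,0.04,0],
    [1,0,0,0,0],
    [1,0,0,0,0],
    [1,0,0,0,0],
  ],
)

```text
time: 13.4
tool_pos: [0.5029, 0.0873, 0.0486]
ee_rot: [-3.037, 1.533, -2.858]
wrist_force: [0.3, 0.8, -0.1]
width: 0.046
```

```bash
python3 - <<'E'
from h import *
print(np.round(robot.get_obs()['wrist_force'],1)); go((.5018,.0865,.0268),100.3)
E
```

```text
[ 0.3  0.8 -0.1]
t 13.4 tcp [0.5029 0.0873 0.0486] x [-0.036 -0.011 -0.999] yaw_y 100.31 turn 0.01 shift after turn cm [ 2.18 -0.06 -0.04] q1,q6 [ 0.067 -1.683]
```

Request:
carry_out(
  targets=[
    [1,0.6,0,0,0],
    [1,0.6,-0.06,0,0],
    [1,0.4,0,0,0],
    [1,0.2,0,0,0],
    [1,0,0,0,0],
    [1,0,0,0,0],
    [1,0,0,0,0],
    [1,0,0,0,0],
  ],
)

```text
time: 14.2
tool_pos: [0.5011, 0.0866, 0.0292]
ee_rot: [-3.051, 1.53, -2.871]
wrist_force: [-1.1, -1.2, -0.6]
width: 0.0458
```

```bash
python3 - <<'E'
from h import *
print(np.round(robot.get_obs()['wrist_force'],1)); go((.5018,.0865,.0268),100.3)
E
```

```text
[-1.1 -1.2 -0.6]
t 14.2 tcp [0.5011 0.0866 0.0292] x [-0.039 -0.011 -0.999] yaw_y 100.33 turn 0.03 shift after turn cm [ 0.23 -0.02  0.08] q1,q6 [ 0.065 -1.684]
```

Request:
carry_out(
  targets=[
    [1,0.07,0,0.05,0],
    [1,0.07,0,0,0],
    [1,0.05,0,0,0],
    [1,0,0,0,0],
    [1,0,0,0,0],
  ],
)

```text
time: 14.7
tool_pos: [0.5013, 0.0867, 0.027]
ee_rot: [-3.054, 1.53, -2.874]
wrist_force: [0.2, 0.1, -0.2]
width: 0.0457
```

```bash
python3 - <<'E'
from h import *
print(np.round(robot.get_obs()['wrist_force'],1)); go((.5018,.0865,.0268),100.3)
E
```

```text
[ 0.2  0.1 -0.2]
t 14.7 tcp [0.5013 0.0867 0.027 ] x [-0.04  -0.011 -0.999] yaw_y 100.33 turn 0.03 shift after turn cm [ 0.02 -0.03  0.05] q1,q6 [ 0.065 -1.684]
```

Request:
carry_out(
  targets=[
    [1,0.05,0,0,0],
    [1,0,0,0,0],
    [1,0.04,0,0,0],
    [1,0,0,0,0],
    [1,0,0,0,0],
  ],
)

```text
time: 15.2
tool_pos: [0.5013, 0.0867, 0.0268]
ee_rot: [-3.052, 1.53, -2.872]
wrist_force: [-2.2, 1.1, 5.0]
width: 0.046
```

Request:
carry_out(
  targets=[
    [0.45,0,0,0,0],
    [0.4,0,0,0,0],
    [0.3,0,0,0,0],
    [0.2,0,0,0,0],
    [0,0,0,0,0],
    [0,0,0,0,0],
    [0,0,0,0,0],
    [0,-1,0,-0.04,0],
    [0,-3,0,-0.12,0],
    [0,-4,0,-0.16,0],
    [0,-4,0,-0.16,0],
    [0,-4,0,-0.16,0],
    [0,-3,0,1,0],
    [0,0,0,3,0],
    [0,0,0,0,0],
    [0,0,0,0,0],
  ],
)

```text
time: 16.8
tool_pos: [0.5416, 0.0947, 0.2144]
ee_rot: [-3.059, 1.529, -2.879]
wrist_force: [-0.2, 0.8, -0.0]
width: 0.0936
```

```bash
python3 - <<'E'
from h import *
st(); snap('wrist','w3'); p=proj('w3',[[.504,.087,.056]]);print(p)
c=cv2.imread('pics/w3.png'); cv2.imwrite('pics/w3c.png',cv2.resize(c[100:300,200:460],None,fx=3,fy=3,interpolation=cv2.INTER_CUBIC))
E
```

```text
{'time': 16.8, 'joint_positions': [0.0751, 0.1182, 1.3199, -0.008, 1.7449, -1.6772], 'qvel': [-0.0029, -0.0173, 0.0315, -0.0007, 0.0035, 0.0012], 'joint_torque': [-0.0206, -35.149, -30.7738, -0.0524, 0.1677, 0.0014], 'tool_pos': [0.5416, 0.0947, 0.2144], 'ee_rot': [-3.059, 1.5287, -2.8787], 'wrist_force': [-0.1643, 0.7933, -0.0001], 'wrist_torque': [0.0322, -0.1651, -0.0226], 'width': 0.0936}
[[320.11051095 159.83561167]]
```

View pics/w3c.png

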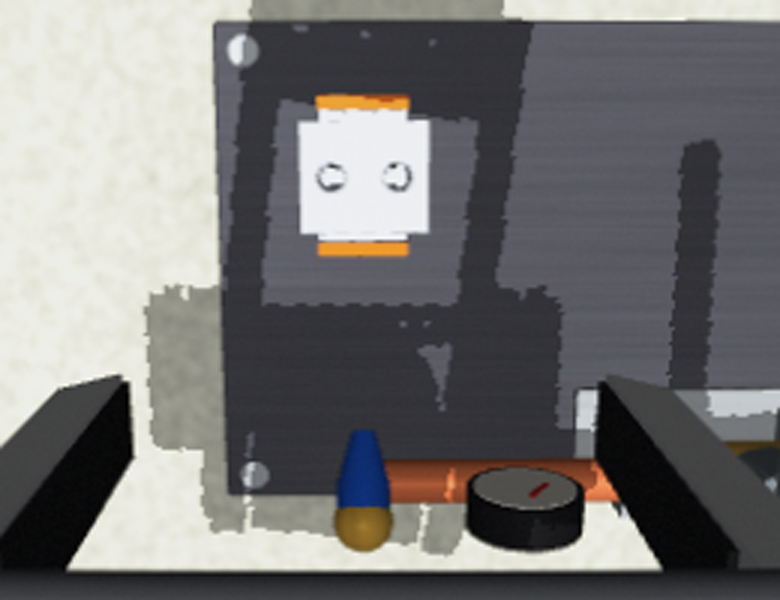

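The block lies flat between the lips: its top spans crop (299–430, 120–233), with lip outer edges at v=95 and v=256 and lip sides at u=317–409. I'll check the centring and get the lever numbers.

```bash
python3 - <<'E'
from h import *
r=lambda u,v,z:ray('w3',(200+u/3-.33,100+v/3-.33),z)
y=np.radians(10.3); c=R.from_euler('z',-y)
b=np.mean([r(299,121,.056),r(430,121,.056),r(299,234,.056),r(430,233,.056)],0)
l=np.mean([r(317,96,.041),r(409,96,.041),r(319,256,.041),r(409,256,.041)],0)
print('block',b,'rest',l,'block-rest station mm',c.apply(b-l)*1e3, 'lip span',np.linalg.norm(r(363,95.5,.041)-r(363,256,.041)))
l[2]=0;C=R.from_euler('z',y)
rest=np.array([l[0],l[1],0]);
va=rest+C.apply([.11,.14,.124]); print('valve',va)
g0=va+C.apply([-.105,0,0]); g1=va+C.apply([0,.105,0]); print('grip0',g0,'grip1',g1)
o,M=axes(); t=g0+.019*M[:,0]; go(np.r_[t[:2],.2],100.3)
E
```

```text
block [0.50284447 0.08794825 0.056     ] rest [0.50355514 0.08764702 0.041     ] block-rest station mm [-0.64536173  0.42344294 15.        ] lip span 0.060095409683168934
valve [0.58675018 0.24505917 0.124     ]
grip0 [0.48344226 0.22628494 0.124     ] grip1 [0.56797595 0.3483671  0.124     ]
t 16.85 tcp [0.5412 0.0947 0.2143] x [-0.041 -0.011 -0.999] yaw_y 100.33 turn 0.03 shift after turn cm [ 1.52 13.98 -3.34] q1,q6 [ 0.075 -1.677]
```

Request:
carry_out(
  targets=[
    [0,0,2,-0.5,0],
    [0,0,3,-0.8,0],
    [0,0,3,-0.8,0],
    [0,0,3,-0.8,0],
    [0,0,2,-0.5,0],
    [0,0,0.8,0,0],
    [0,2,0,0.05,0],
    [0,3,0,0.1,0],
    [0,3,0,0.1,0],
    [0,2,0,0.1,0],
    [0,0.8,0,0.05,0],
    [0,0,0,0,0],
    [0,0,0,0,0],
  ],
)

```text
time: 18.15
tool_pos: [0.484, 0.2238, 0.1086]
ee_rot: [-3.053, 1.532, -2.874]
wrist_force: [0.3, -0.4, 0.4]
width: 0.0942
```

```bash
python3 - <<'E'
from h import *
print(np.round(robot.get_obs()['wrist_force'],1)); go((.4826,.2240,.105),100.3); snap('wrist','w4')
E
```

```text
[ 0.3 -0.4  0.4]
t 18.15 tcp [0.484  0.2238 0.1086] x [-0.038 -0.01  -0.999] yaw_y 100.3 turn 0.0 shift after turn cm [ 0.36  0.04 -0.12] q1,q6 [ 0.325 -1.425]
```

View pics/w4.png

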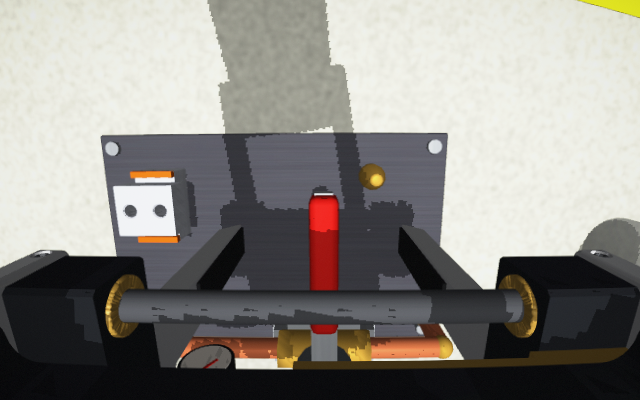

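The red sleeve (u≈324) lies midway between the fingers (243 and 400), and the block sits on the rest. Next I close on the lever.

Request:
carry_out(
  targets=[
    [1,0.35,0,-0.1,0],
    [1,0,0,0,0],
    [1,0,0,0,0],
    [1,0,0,0,0],
    [1,0,0,0,0],
    [1,0,0,0,0],
    [1,0,0,0,0],
    [1,0,0,0,0],
    [1,0,0,0,0],
    [1,0,0,0,0],
  ],
)

```text
time: 19.2
tool_pos: [0.4821, 0.2239, 0.1039]
ee_rot: [-3.067, 1.53, -2.886]
wrist_force: [-1.4, 5.2, -0.3]
width: 0.0176
```

```bash
python3 - <<'E'
from h import *
o,M=axes(); print(o['width'],np.round(o['wrist_force'],1)); go((.4826,.2240,.105),100.3); 
# arc plan: rotate clockwise about valve axis in n steps; per-step tool shift (turn applied with shift)
va=np.array([.5865,.2435]); g=(np.array(o['tool_pos'])-.019*M[:,0])[:2]; d=g-va; print('radius',np.hypot(*d),'ang',np.degrees(np.arctan2(*d[::-1])))
E
```

```text
0.017635477326978625 [-1.4  5.2 -0.3]
t 19.2 tcp [0.4821 0.2239 0.1039] x [-0.04  -0.01  -0.999] yaw_y 100.33 turn 0.03 shift after turn cm [-0.11 -0.    0.04] q1,q6 [ 0.326 -1.425]
radius 0.10542375477311959 ang -169.41008772602953
```

Request:
carry_out(
  targets=[
    [1,0,0.92,0.04,5],
    [1,0,0.92,0.04,5],
    [1,0,0.92,0.04,5],
    [1,0,0.92,0.04,5],
    [1,0,0,0,0],
  ],
)

```text
time: 19.7
tool_pos: [0.4814, 0.2607, 0.1038]
ee_rot: [-2.701, 1.528, -2.868]
wrist_force: [-2.2, -3.5, 1.9]
width: 0.0158
```

```bash
cat >> h.py <<'E'
def lev():
    o,M=axes(); va=np.array([.5865,.2435]); g=(np.array(o['tool_pos'])-.019*M[:,0])[:2]; d=g-va
    print('t',o['time'],'w',round(o['width'],4),'tcp',np.round(o['tool_pos'],4),'r',np.hypot(*d),'lever swung',(-169.7-np.degrees(np.arctan2(*d[::-1])))%360,'tool turned',100.3-np.degrees(np.arctan2(M[1,1],M[0,1])),'F tool',np.round(M.T@np.array(o['wrist_force']),1),'q6',o['joint_positions'][5])
E
python3 - <<'E'
from h import *
lev()
E
```

```text
t 19.7 w 0.0158 tcp [0.4814 0.2607 0.1038] r 0.10580212917183326 lever swung 19.772691545873556 tool turned 19.87547093808905 F tool [-1.7 -3.9 -1.7] q6 -1.0140245815572368
```

Right on the arc. I keep going.

Request:
carry_out(
  targets=[
    [1,0,0.92,0.05,5],
    [1,0,0.92,0.05,5],
    [1,0,0.92,0.04,5],
    [1,0,0.92,0.04,5],
    [1,0,0.92,0.04,5],
    [1,0,0.92,0.04,5],
    [1,0,0.92,0.04,5],
    [1,0,0.92,0.04,5],
    [1,0,0.92,0.04,5],
    [1,0,0.92,0.04,5],
    [1,0,0,0,0],
  ],
)

```text
time: 20.8
tool_pos: [0.532, 0.3351, 0.1036]
ee_rot: [-1.912, 1.529, -2.952]
wrist_force: [-8.5, -0.2, 10.3]
width: 0.016
```

```bash
python3 - <<'E'
from h import *
lev()
E
```

```text
t 20.8 w 0.016 tcp [0.532  0.3351 0.1036] r 0.10633807952948669 lever swung 69.9828855092644 tool turned 69.86581820385044 F tool [-9.9 -7.8 -4.3] q6 -0.06553945322540689
```

Request:
carry_out(
  targets=[
    [1,-0.05,0.92,0.05,5],
    [1,-0.05,0.92,0.05,5],
    [1,-0.05,0.92,0.05,5],
    [1,0,0.92,0.04,5],
    [1,0,0.2,0,0],
    [1,0,0,0,0],
    [1,0,0,0,0],
  ],
)

```text
time: 21.5
tool_pos: [0.5666, 0.3481, 0.1035]
ee_rot: [-1.577, 1.526, -2.964]
wrist_force: [-10.1, 0.4, 10.3]
width: 0.016
```

```bash
python3 - <<'E'
from h import *
lev()
E
```

```text
t 21.5 w 0.016 tcp [0.5666 0.3481 0.1035] r 0.10644513800189015 lever swung 89.96805905515134 tool turned 89.76193984615301 F tool [ -9.9 -10.3  -2.2] q6 0.2752493029323766
```

Request:
carry_out(
  targets=[
    [1,-0.05,0.2,0,0],
    [1,-0.05,0.2,0,0],
    [1,0,0,0,0],
    [1,0,0,0,0],
  ],
)

```text
time: 21.9
tool_pos: [0.5668, 0.3481, 0.1035]
ee_rot: [-1.557, 1.517, -2.943]
wrist_force: [-18.7, -1.5, 11.4]
width: 0.0161
```

```bash
python3 - <<'E'
from h import *
lev()
E
```

```text
t 21.9 w 0.0161 tcp [0.5668 0.3481 0.1035] r 0.10648489222757941 lever swung 90.15953219944726 tool turned 89.71366564675176 F tool [-10.3 -19.3  -1.9] q6 0.27369220293677726
```

The force rises and the tool doesn't move, so the lever is at its stop. One last look.

```bash
python3 - <<'E'
from h import *
snap('scene','s5'); snap('top','t5')
a=cv2.imread('pics/t5.png')[172:248,228:408]; a=cv2.resize(a,None,fx=4.4,fy=4.4,interpolation=cv2.INTER_CUBIC)
b=cv2.imread('pics/s5.png')[160:260,225:445]; b=cv2.resize(b,None,fx=3.6,fy=2.6,interpolation=cv2.INTER_CUBIC)
cv2.imwrite('pics/c5.png',np.vstack([a,b])); lev()
E
```

```text
t 22.0 w 0.0163 tcp [0.5668 0.3481 0.1035] r 0.1064885915796139 lever swung 90.15842673643414 tool turned 89.71307525929252 F tool [-11.5 -18.7  -1.9] q6 0.27371341867504595
```

View pics/c5.png

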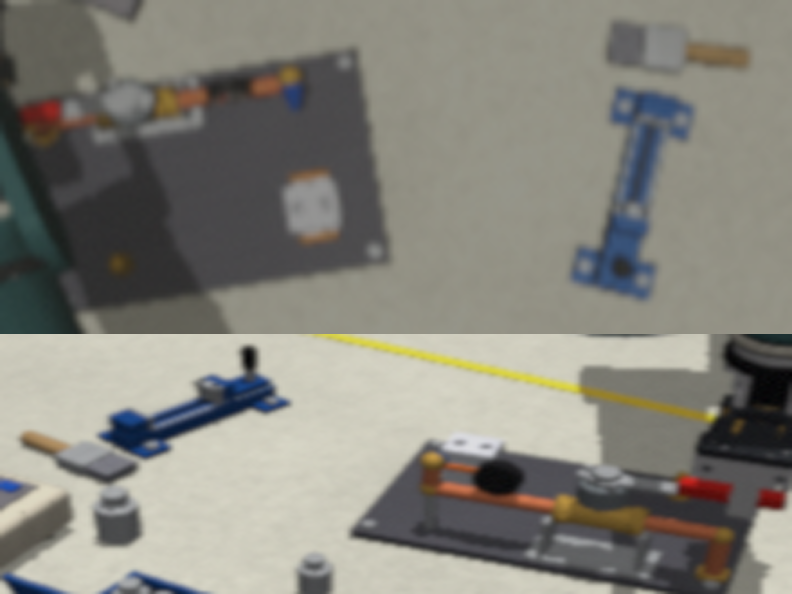

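The picture shows the jaw open with the knob at crop (622,267), the block on the rest at (312,206) and the lever along the pipe, held by the fingers. The nozzle at (121,264), the brush and the weights have not moved.

```bash
python3 -c "
from bench import robot
print(robot.close_job())"
```

```text
the job is handed in; nothing more can be done
None
```

The job is done and handed in at about 22 s of the 67 s allowed. The hand-in reported no verdict.

- **Jaw:** I pulled it open by its knob. It travelled 40.0 mm, and pulling on another 3 mm only raised the force, so it was at its stop. The last picture shows it still open.
- **Block:** I lifted it out and set it on the rest with about 5 N of contact, then let go. The wrist picture shows it flat between the lips and about 0.6 mm off centre.
- **Lever:** I gripped it and swung it about 90° to its stop. Pushing further raised the force from 10 to 19 N with no movement, and the fingers still held it there at hand-in.
- **Bystanders:** The spare nozzle, brush and weights stand where they were. I did not recheck the bottles and pliers at the end, but the arm stayed well away from them.

Two things did not go as planned:

- **Tool tilt:** My first turn ran into the last joint's range limit. The joint did not pass the limit, but the tool stayed tilted about 2.4° for the rest of the job. I allowed for this in the lift and the placing.
- **Upward force:** While holding the lever, the wrist also reads about 11 N upward, well below the 120 N limit.

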